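# Oil the sharpened secateurs at the spray bay

### The arm

A 7-joint arm with a two-finger parallel gripper is mounted at the origin on the work surface. World frame = base frame: x ahead of the robot, y to its left, z up, the work surface at z = 0. Lengths are in m, angles in rad, forces in N, time in s.
With the tool pointing down it reaches from about 0.425 to 0.925 m from the base axis. Payload 6.8 kg.
Tool frame: the origin (TCP) lies at the very end of the fingers, on their centre line; the grasp point (between the pads) lies 19 mm behind it (grip_point_offset is the distance from the TCP to the grasp point, in m); z points along the fingers, y is the line along which they close (so a half turn about z gives the same grasp; the last joint's range is limited). The gripper opens to 85 mm and grips with 20 to 120 N. Pads are 22 mm wide; open, the fingers measure 114 mm over their backs; the gripper's body (76 mm by 85 mm) begins 54 mm behind the grasp point. The pads swing forward as they close: fully open they stand 13 mm farther back than shut.
Start: joints at [1.211, 0.477, 0.022, 1.555, -0.011, 1.109, -0.083], TCP at [0.168, -0.654, 0.231] pointing down, gripper open.
Joint ranges: [-2.96, 2.96], [-0.34, 2.1], [-1.41, 1.46], [0.24, 2.44], [-1.37, 4.51], [0.17, 1.92], [-2.96, 2.96]. Speed limits (rad/s): [2.39, 2.39, 3.14, 3.14, 3.14, 3.14, 3.14].

### API

Orientations are given as a unit quaternion [w, x, y, z].
In Python, from station import * gives the robot as it stands.
- The arm moves only by the tool carry_out, never from a script. Its argument "rows" is text: rows parted by semicolons, each of 4 numbers parted by spaces: the shift along the world's x, y, z in mm, then the turn about the world's z in degrees. In form: dx dy dz yaw; .... A call has 1 to 10 rows; each row shifts and turns the commanded pose from where the row before left it; what a row does not reach is not made up. A row lasts 1/8 s, in which the tool goes at most 62.5 mm and 10.7 degrees, less where a joint would pass 70% of its speed; a pose out of reach is approached as far as the arm can. A call is refused whole if a number of a shift passes 62.5 or a number of a turn 10.7, either way. A call with a gripper value outside its range is refused whole. "claw" is the finger opening in mm, from 0 to 85.4, set as the call begins (left out, the last holds). The fingers move at their own pace and stop on an object; "force" is the grip in N (left out, the last holds). Time passes only in rows, so rows that do not move let the fingers close. It gives the time, the measured TCP pose, the force, the opening and the grip force at its end, in the units of the state.
- get_obs(): the state, without advancing time (a new reading comes with each control period).
- read_camera(name): name is "scene" or "top" or "wrist"; returns a dict with "img" (384x512x3 uint8, blue, green, red), "fov_y" (degrees; the focal length in pixels is half the picture's height over the tangent of half this angle, whatever the lens; pixels are square), "cx", "cy" (the principal point, pixels), "distortion" ([k1, k2, p1, p2, k3] as OpenCV has them; the pictures are not rectified), "world_to_cam" (4x4, takes a point from world to camera coordinates). Camera axes: x right, y up, looking along -z (the intrinsics and any distortion apply to the point x, -y, -z); pixel columns grow to the right and rows downward; lengths in m; the calibration is good to about 2 mm. A picture is of the moment at which its call begins. There is no depth.
- hand_in(): hands the job in; it is judged then, once.
Trained networks look in the newest picture that a camera, given by its name, has taken for a name from the list of things; names that differ only in an ending like _2 or _b are one class to them, and where a whole thing is asked for, a point or a joint stands for the part that bears it (a point fixed in the world has none). Each returns a list of dicts, best first, with "confidence" (0 to 1); they miss things now and then, are a little off and sometimes report something else, mostly with a low value. They report only what shows in the picture. A call takes as long as a camera call. They do not tell look-alikes from the thing itself.
- recognise(camera, thing): "centre" ([column, row] in pixels, amid what is visible of it).
- outline_of(camera, thing): "pixels" (384x512 bool, what is visible of it) and "centre" ([column, row] in pixels, amid what is visible of it).
- place_of(camera, thing): "centre" ([column, row] in pixels: a listed point, or the origin of a listed thing).
The state is a dict: "t": time; "q": joint angles; "joint_vel": joint speeds; "joint_torque": joint torques, N m; "eef_pos": TCP position; "tool_rot": TCP orientation; "contact_force": force on the tool from outside, world axes, zero at the start; "torque": the same for the moment, N m; "gripper_width": opening from 0.0 (shut) to 1.0 (fully open); "grasp_force": force on a finger pad.
Only numpy, scipy, OpenCV 4.12 (cv2) and the standard library are available. Lean on these libraries where they do the work, as an engineer would, in place of code of your own. Each camera call takes 0.05 s, during which the arm holds its last target. There are 200 camera calls.

### The job

Take the red tin out of the oiling bay and leave it standing upright on the bench, clear of the tray. Then slide the orange tray, with its secateurs lying in it, into the bay until it is fully home against the end stop, and only then press the red nozzle cap of the blue spray can right down for a moment and let it spring back up. Leave the white can's nozzle and everything else on the bench alone, and keep the tray flat.

Things in the scene. Friction and masses are not known exactly. Their poses are not given: they have to be found in the camera images.
- bay: the oiling bay: an aluminium tray slot fixed to the bench, no floor. Origin: on the bench, middle of the slot; +x is the way the tray slides in. Side rails x -65 to +65 mm, inner faces at y = +-63 mm, 41 mm high, with lips reaching 10 mm inward, undersides 36 mm up, so the tray enters only from the mouth (x = -65). End stop: face at x = +65, 36 mm high.
- bay_mouth (a point): middle of the bay's mouth, 65 mm before the bay's origin, on the bench. In front of it yellow guide plates, 34 mm high, flare out over 35 mm and widen the opening from 126 mm to about 152 mm
- bay_stop (a point): point on the face of the bay's end stop, middle of its width, 12 mm above the bench
- tray: loose orange tray, 170 mm long (its x), 120 wide (y), open on top, walls 25 high and 5 thick, floor 5 thick, 0.45 kg. Origin: underside centre; +x points to the nose, which enters the bay first. Outside its other end stands a flat upright grip plate: 10 mm thick (x -95 to -85), 50 wide (y), top 70 above the bench. When home, about 40 mm of tray and the plate stay outside the rails
- tray_nose (a point): middle of the tray's nose face, 85 mm ahead of the tray's origin, 12 mm up; touches bay_stop when home
- tray_grip (a point): point in the tray's grip plate, 55 mm above the bench, 15 mm below the plate's top edge; pinch it from above across the tray's x
- pruner: blue-handled secateurs lying loose in the tray, about 145 mm long (x), 45 mm wide, 16 mm thick, 0.2 kg. Origin: underside, near the middle
- tin: loose red tin with a white label, a cylinder 58 mm across and 80 mm high, standing in the bay at the start, about 0.15 kg. Origin: centre of its underside, z up
- oil_can: blue spray can with yellow bands, 60 mm across, fixed upright in a clamp behind the end stop, at x = 122, y = +50 or -50 mm in the bay's frame. Origin: centre of its underside on the bench; z up. Its nozzle cap is red
- oil_cap_top (a point): centre of the top of the blue can's red nozzle cap, a disc 34 mm across, 209 mm above the bench when up; it moves down with the cap
- oil_cap (a joint): travel of the red nozzle cap of the blue can: 0 up, 0.006 m right down; sprung, 3 N to start it, 8 N when right down
- wash_can: white spray can with grey bands and a green nozzle cap, same size, in the other clamp 100 mm beside the blue one; not to be used. Origin: centre of its underside
- wash_cap (a joint): travel of the green nozzle cap of the white can: 0 up, 0.006 m right down; leave it up
- oil_bottle: bystander: white squeeze bottle with a red spout, 60 mm across, 150 mm high, loose, upright beside the bay's mouth. Origin: underside centre
- jar: bystander: glass jar with a steel lid, 66 mm across, 100 mm high, loose, upright on the other side of the bay. Origin: underside centre
- stone: bystander: two-layer whetstone, white on brown, 180 x 65 x 30 mm, loose. Origin: underside centre, x along its length
- green_pruner: bystander: green-handled secateurs, 195 x 50 x 16 mm, loose. Origin: underside, near the middle, x along its length
- black_pruner: bystander: black-handled secateurs, 195 x 50 x 16 mm, loose. Origin: underside, near the middle, x along its length
- wrench: bystander: steel wrench, 180 mm long, lying loose. Origin: underside centre, x along its length
Things that resemble listed ones, but are neither listed nor needed, are in the scene too. There is more than one size of the tray; the job needs the smaller.

How it is judged:
On the way, in this order (a step that is already met when the one before it is completed fails the run):
1. the tray, with the secateurs in it, is fully home against the bay's end stop (x of tray_nose in the frame of bay between 0.059 and 0.072 m and y of tray_nose in the frame of bay between -0.01 and 0.01 m and angle between the x axis of tray and the x axis of bay, either way round below 0.06 rad and height (world z) of tray below 0.006 m and angle between tray's own z axis and vertical below 0.06 rad and x of pruner in the frame of tray between -0.06 and 0.06 m and y of pruner in the frame of tray between -0.05 and 0.05 m and height (world z) of pruner below 0.03 m), for 0.2 s.
2. the blue can's red nozzle cap is right down (at least 4.5 mm) with the tray home (x of tray_nose in the frame of bay between 0.059 and 0.072 m and y of tray_nose in the frame of bay between -0.01 and 0.01 m and angle between the x axis of tray and the x axis of bay, either way round below 0.06 rad and height (world z) of tray below 0.006 m and angle between tray's own z axis and vertical below 0.06 rad and value of joint oil_cap above 0.0045 m), for 0.15 s.
At the end, for the whole second after the job is handed in: The tray lies flat and square in the bay, its nose within 6 mm of the end stop, with the secateurs lying in it; the red nozzle cap is back up (within 1 mm); the red tin stands upright on the bench surface, outside the tray; all at rest (all of step 1 and value of joint oil_cap below 0.001 m and height (world z) of tin between -0.006 and 0.006 m and angle between tin's own z axis and vertical below 0.1 rad and horizontal distance between tin and tray above 0.075 m and linear speed of each of tin, tray below 0.02 m/s); the robot touches nothing.
It fails at once if the blue can's nozzle is pressed before the tray is fully home (value of joint oil_cap above 0.003 m and not (x of tray_nose in the frame of bay between 0.059 and 0.072 m and y of tray_nose in the frame of bay between -0.01 and 0.01 m and angle between the x axis of tray and the x axis of bay, either way round below 0.06 rad and height (world z) of tray below 0.006 m and angle between tray's own z axis and vertical below 0.06 rad)).
It fails at once if the white can's nozzle is pressed (value of joint wash_cap above 0.002 m).
It fails at once if the tray is tipped (angle between tray's own z axis and vertical above 0.5 rad).
It fails at once if a bystander (squeeze bottle, jar, whetstone, green or black secateurs, wrench) is moved more than 30 mm or an upright one is tipped over (distance of any of oil_bottle, jar, stone, green_pruner, black_pruner, wrench from where it was at the start of the episode above 0.03 m or angle between any of oil_bottle, jar's own z axis and vertical above 0.4 rad).
It also fails if it takes over 72 s, if anything falls off the work surface, if the arm or the gripper's body presses on something with over 40 N, if the wrist force passes 120 N, or if a joint passes its speed limit or range.

## Working session

There is one attempt and no reset: what is moved stays moved. The work goes in short steps, Python scripts to look and compute and a tool call to move; the robot and the scene stay as the last step left them, time stands still between calls to the robot, and variables do not carry over. Pictures are saved under pics/ and viewed, at most 12 in all, crops included, and the job is handed in when it is done.

Besides the shell and the picture viewer there is one more tool, called after ">>>" as name(argument=value, ...), one argument or row to a line, values as JSON. carry_out: Moves the arm, as the interface text tells. Its arguments: {"type":"object","properties":{"rows":{"type":"string"},"claw":{"type":"number"},"force":{"type":"number"}},"required":["rows"]}

```bash
mkdir -p pics; cat > h.py <<'E'
from station import *
import numpy as np, cv2
def K(c):
    h=c["img"].shape[0]; f=h/2/np.tan(np.radians(c["fov_y"])/2)
    return np.array([[f,0,c["cx"]],[0,f,c["cy"]],[0,0,1.]])
def ray(c,px):
    u=cv2.undistortPoints(np.array([[px]],float),K(c),np.array(c["distortion"],float))[0,0]
    T=np.array(c["world_to_cam"]);R=T[:3,:3];d=R.T@np.array([u[0],-u[1],-1]);o=-R.T@T[:3,3]
    return o,d
def at(c,px,z):
    o,d=ray(c,px);return (o+d*(z-o[2])/d[2])
def proj(c,P):
    T=np.array(c["world_to_cam"]);p=np.atleast_2d(P)@T[:3,:3].T+T[:3,3]
    return cv2.projectPoints((p*[1,-1,-1]).reshape(-1,1,3),np.zeros(3),np.zeros(3),K(c),np.array(c["distortion"],float))[0][:,0]
E
python3 - <<'E'
from h import *
for n in ["scene","top"]:
    c=read_camera(n); cv2.imwrite(f"pics/{n}0.png",cv2.resize(c["img"],(800,600),interpolation=cv2.INTER_CUBIC))
    print(n,c["fov_y"],c["distortion"],ray(c,[256,192])[0])
    for th,z in dict(bay=0,bay_mouth=0,bay_stop=.012,tray=0,tray_nose=.012,tray_grip=.055,pruner=.005,tin=0,oil_cap_top=.209,oil_can=0,wash_can=0,oil_bottle=0,jar=0,stone=0).items():
        print(th,[(np.round(d["centre"]).tolist(),np.round(at(c,d["centre"],z)[:2],3).tolist(),round(d["confidence"],2)) for d in place_of(n,th)[:4]])
E
```

```text
scene 55.274130855933976 [-0.11195304  0.          0.          0.          0.        ] [1.2611645  0.50973542 0.73189108]
bay [([314.0, 264.0], [0.539, 0.179], 0.7)]
bay_mouth []
bay_stop [([341.0, 268.0], [0.52, 0.253], 0.6)]
tray [([234.0, 164.0], [0.223, -0.391], 0.7), ([230.0, 226.0], [0.557, -0.124], 0.63)]
tray_nose [([219.0, 172.0], [0.328, -0.378], 0.81), ([242.0, 234.0], [0.572, -0.06], 0.67), ([370.0, 220.0], [0.256, 0.227], 0.25)]
tray_grip [([215.0, 196.0], [0.512, -0.227], 0.92)]
pruner [([235.0, 221.0], [0.531, -0.125], 0.79)]
tin [([307.0, 255.0], [0.52, 0.144], 0.89)]
oil_cap_top [([214.0, 196.0], [0.687, -0.06], 0.44)]
oil_can [([355.0, 284.0], [0.539, 0.308], 0.81), ([308.0, 256.0], [0.523, 0.149], 0.38)]
wash_can []
oil_bottle [([294.0, 291.0], [0.663, 0.191], 0.7)]
jar [([330.0, 231.0], [0.375, 0.142], 0.71)]
stone [([199.0, 276.0], [0.779, -0.045], 0.68)]
top 52.8711486844556 [-0.12738149  0.          0.          0.          0.        ] [ 0.31472964 -0.05346002  1.28727232]
bay [([182.0, 191.0], [0.522, 0.17], 0.88)]
bay_mouth []
bay_stop [([158.0, 194.0], [0.511
[... 216 characters left out ...]
3, -0.375], 0.87), ([248.0, 178.0], [0.563, -0.052], 0.72)]
tray_grip [([354.0, 326.0], [0.076, -0.378], 0.79), ([301.0, 185.0], [0.526, -0.224], 0.74)]
pruner [([274.0, 189.0], [0.524, -0.141], 0.69), ([312.0, 130.0], [0.73, -0.279], 0.41), ([356.0, 193.0], [0.506, -0.417], 0.2)]
tin [([190.0, 193.0], [0.517, 0.144], 0.82)]
oil_cap_top [([122.0, 172.0], [0.548, 0.31], 0.61), ([268.0, 188.0], [0.494, -0.11], 0.45)]
oil_can [([143.0, 186.0], [0.541, 0.306], 0.76)]
wash_can [([147.0, 215.0], [0.443, 0.289], 0.77)]
oil_bottle [([176.0, 146.0], [0.68, 0.195], 0.72)]
jar [([191.0, 234.0], [0.379, 0.139], 0.56)]
stone [([243.0, 118.0], [0.776, -0.041], 0.56), ([188.0, 195.0], [0.51, 0.149], 0.33)]
```

View pics/scene0.png

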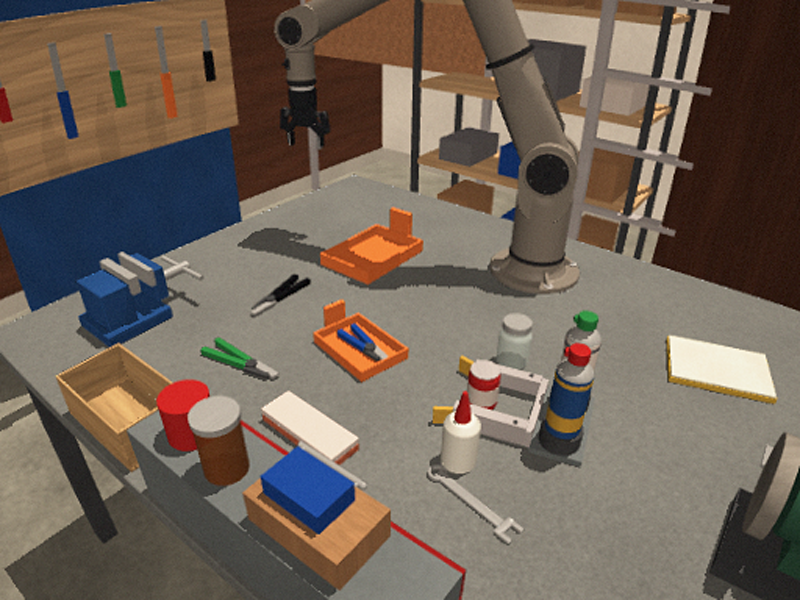

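View pics/top0.png

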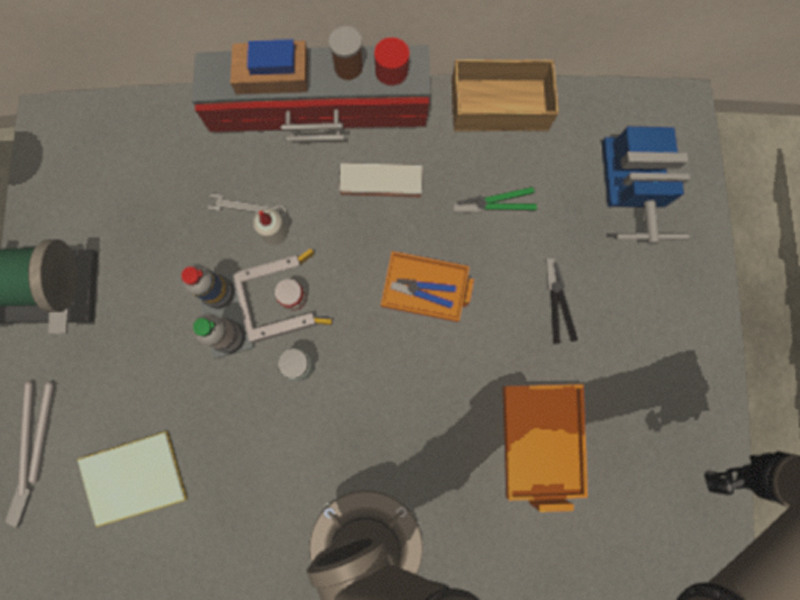

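The top view shows the small tray with the blue secateurs at about (427,287), nose to the left. The bay is at about (275,298), with its mouth to the right and the tin inside at (290,292). The red-capped can is at (190,275) and the green-capped one at (205,325). I'll place the tin in the free spot near world (0.69, 0.06). The arm moves towards the bay now.

```bash
python3 - <<'E'
from h import *
from scipy.spatial.transform import Rotation as R
o=get_obs();w,x,y,z=o["tool_rot"];print(o["eef_pos"],R.from_quat([x,y,z,w]).as_matrix().round(3),o["t"])
E
```

```text
[ 0.16818593 -0.65372837  0.23130392] [[ 0.968  0.249  0.   ]
 [ 0.249 -0.968 -0.   ]
 [-0.     0.    -1.   ]] 1.5
```

>>> carry_out(
  rows="30 40 20 0;40 50 20 0;45 55 20 0;45 60 0 0;45 60 0 0;40 60 0 0;30 60 0 0;20 60 0 0;10 60 0 0;10 60 0 0",
  claw=85,
)

```text
t: 2.75
eef_pos: [0.4512, -0.1314, 0.2872]
tool_rot: [0.0, 0.992, 0.126, 0.0]
contact_force: [0.8, -0.6, -0.0]
gripper_width: 0.999
grasp_force: 0.0
```

>>> carry_out(
  rows="0 55 10 0;0 55 10 0;0 55 10 0;0 40 10 0;0 40 10 0;0 0 0 0;0 0 0 0",
)

```text
t: 3.62
eef_pos: [0.4509, 0.1109, 0.3367]
tool_rot: [0.0, 0.992, 0.125, -0.0]
contact_force: [0.7, -0.9, 0.2]
gripper_width: 0.993
grasp_force: 0.0
```

```bash
python3 - <<'E'
from h import *
c=read_camera("wrist"); cv2.imwrite("pics/w1.png",cv2.resize(c["img"],(800,600),interpolation=cv2.INTER_CUBIC))
print(get_obs()["eef_pos"],ray(c,[256,192]))
for th,z in dict(bay=0,bay_mouth=0,bay_stop=.012,tin=0,oil_cap_top=.209,oil_can=0,wash_can=0,oil_bottle=0,jar=0).items():
    print(th,[(np.round(d["centre"]).tolist(),np.round(at(c,d["centre"],z)[:2],3).tolist(),round(d["confidence"],2)) for d in place_of("wrist",th)[:3]])
E
```

```text
[0.45089542 0.11032672 0.33653677] (array([0.51548187, 0.12583684, 0.47821395]), array([-0.26771442, -0.07388799, -0.96076483]))
bay []
bay_mouth []
bay_stop [([171.0, 86.0], [0.507, 0.245], 0.84)]
tin [([237.0, 86.0], [0.529, 0.155], 0.82)]
oil_cap_top [([44.0, 15.0], [0.542, 0.309], 0.71)]
oil_can [([131.0, 54.0], [0.537, 0.313], 0.86), ([240.0, 89.0], [0.526, 0.15], 0.52)]
wash_can [([139.0, 121.0], [0.445, 0.285], 0.56)]
oil_bottle []
jar [([225.0, 185.0], [0.381, 0.138], 0.73)]
```

View pics/w1.png

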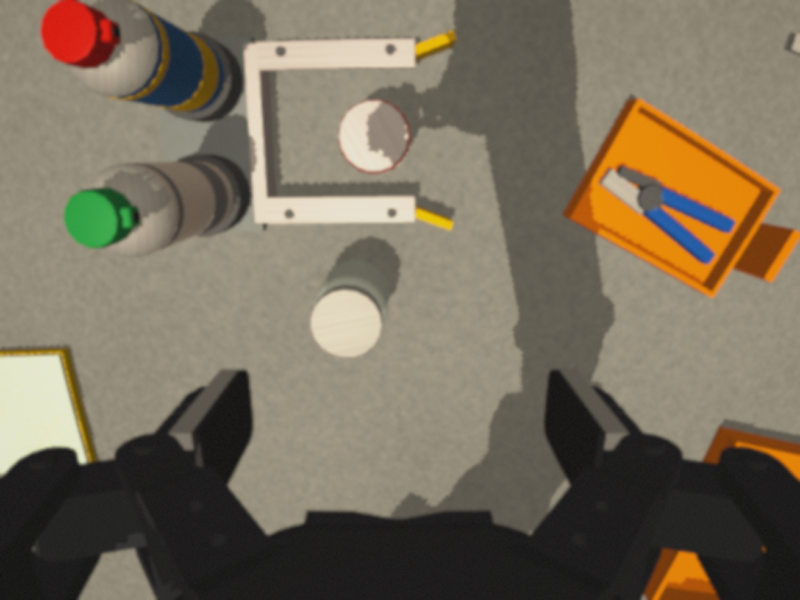

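The wrist view shows the whole bay. The rail mouth ends are at about (415,53) and (415,210), the tin top at (374,136), and the red cap at (72,32). The tray wall corners are at (636,98), (778,189), (714,296) and (567,214). I'll compute from these.

```bash
python3 - <<'E'
from h import *
c=read_camera("wrist")
f=lambda p,z:(at(c,[(p[0]+.5)*.64-.5,(p[1]+.5)*.64-.5],z)[:2]*1000).round(1)
for n,p,z in [("UoutM",(415,39),.041),("UinM",(415,66),.041),("LinM",(415,197),.041),("LoutM",(415,222),.041),("UoutS",(247,45),.041),("LoutS",(257,222),.041),("UinS",(262,70),.041),("LinS",(270,198),.041),("tin",(374,136),.08),("cap",(72,32),.209),("gcap",(97,217),.209),("t1",(636,98),.025),("t2",(778,189),.025),("t3",(714,296),.025),("t4",(567,214),.025)]: print(n,f(p,z))
# refine tin top by contour & cap by colour
hsv=cv2.cvtColor(c["img"],cv2.COLOR_BGR2HSV)
m=((hsv[...,0]<6)|(hsv[...,0]>174))&(hsv[...,1]>180)&(hsv[...,2]>110); m[:,100:]=0
ys,xs=np.nonzero(m[:60]);print("cap px",xs.mean(),ys.mean(),at(c,[xs.mean(),ys.mean()],.209)[:2],len(xs))
m=((hsv[...,0]>4)&(hsv[...,0]<18)&(hsv[...,1]>190)); m[:,:350]=0;m[230:]=0
n,l,s,_=cv2.connectedComponentsWithStats(m.astype(np.uint8));k=1+s[1:,4].argmax();print(s[k])
E
```

```text
UoutM [610.7 136.6]
UinM [590.3 131.2]
LinM [486.8 103.8]
LoutM [465.9  98.3]
UoutS [573.5 269.4]
LoutS [431.7 233. ]
UinS [557.  253.2]
LinS [455.1 225.8]
tin [526.5 148.2]
cap [538.5 307.7]
gcap [445.  280.9]
t1 [619.6 -62.6]
t2 [ 583.9 -227. ]
t3 [ 469.8 -204.9]
t4 [506.4 -35.1]
cap px 47.49882720875684 20.007818608287725 [0.53902153 0.30636126] 1279
[ 362   64  150  126 6553]
```

>>> carry_out(
  rows="20 10 -10 0;25 13 -40 0;20 10 -40 0;10 5 -40 0;0 0 -40 0;0 0 -35 0;0 0 0 0;0 0 0 0",
)

```text
t: 5.18
eef_pos: [0.5268, 0.1501, 0.1331]
tool_rot: [-0.0, 0.992, 0.126, 0.001]
contact_force: [0.9, 0.3, -0.2]
gripper_width: 0.994
grasp_force: 0.0
```

```bash
python3 - <<'E'
from h import *
c=read_camera("wrist"); cv2.imwrite("pics/w2.png",c["img"])
print(get_obs()["eef_pos"])
E
```

```text
[0.52709201 0.15016145 0.13359431]
```

View pics/w2.png

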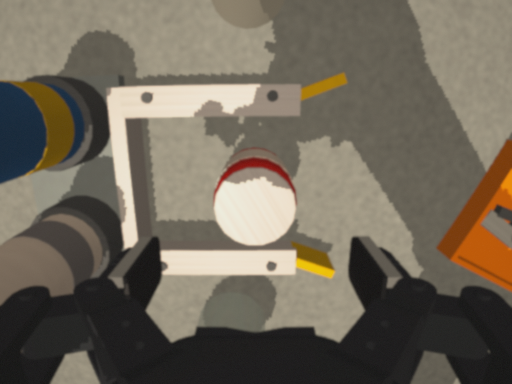

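The wrist view shows the tin's top at (255,204), midway between the fingers. I'll descend and grip.

>>> carry_out(
  rows="0 0 -30 0;0 0 -30 0;0 0 -24 0;0 0 0 0;0 0 0 0",
)

```text
t: 5.85
eef_pos: [0.5272, 0.1501, 0.0496]
tool_rot: [-0.0, 0.992, 0.125, 0.001]
contact_force: [-0.6, 0.1, 0.2]
gripper_width: 0.994
grasp_force: 0.0
```

>>> carry_out(
  rows="0 0 0 0;0 0 0 0;0 0 0 0;0 0 0 0;0 0 0 0;0 0 0 0",
  claw=45,
  force=30,
)

```text
t: 6.6
eef_pos: [0.5268, 0.15, 0.0493]
tool_rot: [-0.0, 0.992, 0.126, 0.001]
contact_force: [-0.5, -0.1, 7.6]
gripper_width: 0.659
grasp_force: 30.8
```

>>> carry_out(
  rows="0 0 20 0;0 0 35 0;0 0 35 0;0 -30 10 0;10 -40 0 0;40 -30 0 0;50 0 0 0;45 0 0 0;18 0 -10 0;0 0 0 0",
)

```text
t: 7.85
eef_pos: [0.6891, 0.0494, 0.1377]
tool_rot: [-0.0, 0.992, 0.125, -0.001]
contact_force: [-1.1, 0.3, -2.6]
gripper_width: 0.661
grasp_force: 33.5
```

>>> carry_out(
  rows="0 0 -30 0;0 0 -30 0;0 0 -18 0;0 0 0 0;0 0 0 0;0 0 0 0",
)

```text
t: 8.6
eef_pos: [0.6898, 0.0499, 0.0614]
tool_rot: [-0.0, 0.992, 0.126, 0.001]
contact_force: [0.2, -0.1, -1.6]
gripper_width: 0.662
grasp_force: 33.5
```

>>> carry_out(
  rows="0 0 -4 0;0 0 -4 0;0 0 -2 0;0 0 -1 0;0 0 0 0;0 0 0 0",
)

```text
t: 9.35
eef_pos: [0.6891, 0.0497, 0.0495]
tool_rot: [0.0, 0.992, 0.126, 0.0]
contact_force: [-3.1, -0.5, 5.4]
gripper_width: 0.658
grasp_force: 34.1
```

Contact with the bench, so I release and rise.

>>> carry_out(
  rows="0 0 0 0;0 0 0 0;0 0 0 0;0 0 0 0;0 0 10 0;0 0 30 0;0 0 50 0;-20 -30 50 0;-40 -50 30 0;-40 -50 0 0",
  claw=85,
)

```text
t: 10.6
eef_pos: [0.5956, -0.0738, 0.2191]
tool_rot: [0.001, 0.992, 0.126, 0.003]
contact_force: [0.2, -0.9, -0.6]
gripper_width: 0.997
grasp_force: 0.0
```

>>> carry_out(
  rows="-20 -50 0 0;-10 -30 0 0;0 0 0 0;0 0 0 0",
)

```text
t: 11.1
eef_pos: [0.565, -0.1524, 0.216]
tool_rot: [-0.0, 0.992, 0.126, 0.001]
contact_force: [-0.5, 0.1, 0.5]
gripper_width: 0.997
grasp_force: 0.0
```

```bash
python3 - <<'E'
from h import *
c=read_camera("wrist"); cv2.imwrite("pics/w3.png",cv2.resize(c["img"],(800,600),interpolation=cv2.INTER_CUBIC))
print(get_obs()["eef_pos"])
for th,z in dict(tray=0,tray_nose=.012,tray_grip=.055,tin=0).items():
    print(th,[(np.round(d["centre"]).tolist(),np.round(at(c,d["centre"],z)[:2],3).tolist(),round(d["confidence"],2)) for d in place_of("wrist",th)[:3]])
E
```

```text
[ 0.56515802 -0.15177402  0.2159209 ]
tray [([236.0, 178.0], [0.54, -0.138], 0.82)]
tray_nose [([166.0, 145.0], [0.561, -0.055], 0.92)]
tray_grip [([309.0, 228.0], [0.522, -0.223], 0.75)]
tin [([96.0, 4.0], [0.688, 0.05], 0.68), ([445.0, 252.0], [0.513, -0.419], 0.31)]
```

View pics/w3.png

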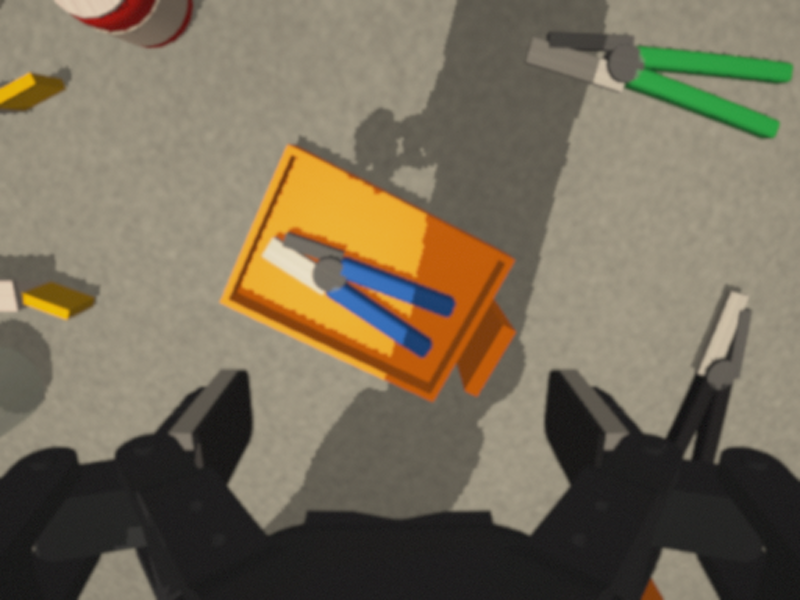

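The tin stands at world (0.688, 0.050). The tray is unmoved, with wall corners at (292,146), (514,258), (434,401) and (222,300), and the plate at (487,348).

```bash
python3 - <<'E'
from h import *
c=read_camera("wrist")
f=lambda p,z:(at(c,[(p[0]+.5)*.64-.5,(p[1]+.5)*.64-.5],z)[:2]*1000).round(1)
for n,p,z in [("t1",(292,146),.025),("t2",(514,258),.025),("t3",(434,401),.025),("t4",(222,300),.025),("p1",(497,300),.07),("p2",(515,330),.07),("p3",(478,395),.07),("p4",(459,370),.07)]: print(n,f(p,z))
t=np.array([f(p,.025) for p in [(292,146),(514,258),(434,401),(222,300)]]);d=t[0]-t[1]+t[3]-t[2];print(t.mean(0),np.degrees(np.arctan2(d[0],d[1])))
ctr=t.mean(0);u=d/np.linalg.norm(d);v=np.array([-u[1],u[0]])
P=[[*(ctr+u*a+v*b),h] for a,b,h in[(-85,25,70),(-85,-25,70),(-95,-25,70),(-95,25,70),(-95,25,0),(-95,-25,0)]]
print((proj(c,np.array(P)/1000)/.64).round())
E
```

```text
t1 [619.6 -69. ]
t2 [ 585.4 -229.8]
t3 [ 468.8 -206. ]
t4 [505.9 -41.9]
p1 [ 564.4 -215.2]
p2 [ 548.9 -231.7]
p3 [ 501.5 -222.6]
p4 [ 515. -206.]
[ 544.925 -136.675] 12.377474114463125
[[466. 391.]
 [506. 324.]
 [520. 331.]
 [479. 397.]
 [465. 355.]
 [498. 299.]]
```

>>> carry_out(
  rows="-13 -24 0 -9;-13 -24 0 -9;-13 -24 -20 -8.7;0 0 -40 0;0 0 -20 0;0 0 0 0;0 0 0 0",
)

```text
t: 12.28
eef_pos: [0.5264, -0.2252, 0.1363]
tool_rot: [0.0, 0.994, -0.107, 0.001]
contact_force: [0.5, 0.9, 0.4]
gripper_width: 0.997
grasp_force: 0.0
```

```bash
python3 - <<'E'
from h import *
c=read_camera("wrist"); cv2.imwrite("pics/w4.png",cv2.resize(c["img"],(800,600),interpolation=cv2.INTER_CUBIC))
o=get_obs();print(o["eef_pos"],o["tool_rot"])
print([(d["centre"],at(c,d["centre"],.055),d["confidence"]) for d in place_of("wrist","tray_grip")])
E
```

```text
[ 0.52653935 -0.22536452  0.13657931] [ 2.06450832e-04  9.94290791e-01 -1.06699571e-01  9.90875975e-04]
[([246.0, 199.6], array([ 0.52448934, -0.22020034,  0.055     ]), 0.6)]
```

View pics/w4.png

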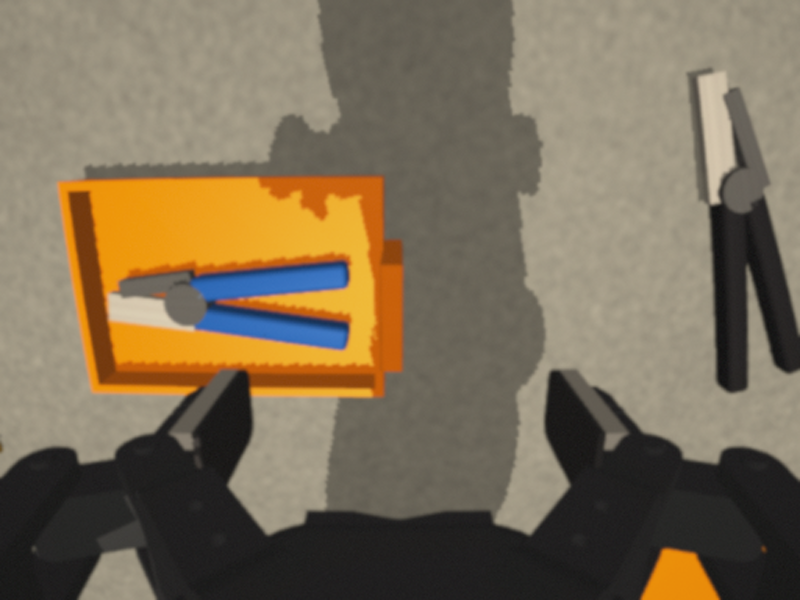

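The plate top spans about columns 383–403 and rows 263–372, parallel to the pads and about 2 mm nose-side of centre. I'll descend and pinch.

>>> carry_out(
  rows="0 2 -30 0;0 0 -35 0;0 0 -25 0;0 0 -10 0;0 0 0 0;0 0 0 0",
)

```text
t: 13.12
eef_pos: [0.5265, -0.2237, 0.0366]
tool_rot: [0.0, 0.994, -0.107, 0.001]
contact_force: [0.5, -0.2, -0.4]
gripper_width: 1.0
grasp_force: 0.0
```

>>> carry_out(
  rows="0 0 0 0;0 0 0 0;0 0 0 0;0 0 0 0;0 0 0 0;0 0 0 0;0 0 0 0;0 0 0 0",
  claw=2,
  force=60,
)

```text
t: 14.12
eef_pos: [0.5259, -0.2227, 0.0356]
tool_rot: [-0.0, 0.994, -0.107, 0.0]
contact_force: [-0.2, 4.4, 5.9]
gripper_width: 0.11
grasp_force: 59.5
```

>>> carry_out(
  rows="4 6 0 1;7 12 0 3;8 14 0 3;8 14 0 3.5;8 14 0 3.5;8 14 0 3.5;8 14 0 3.5;8 14 0 3;8 14 0 2.3;4 7 0 1",
)

```text
t: 15.38
eef_pos: [0.5965, -0.1044, 0.0356]
tool_rot: [0.002, 0.991, 0.13, -0.001]
contact_force: [-4.1, -9.2, 9.2]
gripper_width: 0.105
grasp_force: 60.1
```

>>> carry_out(
  rows="0 0 0 0;0 0 0 0",
)

```text
t: 15.62
eef_pos: [0.597, -0.1033, 0.0356]
tool_rot: [0.002, 0.992, 0.13, 0.0]
contact_force: [1.2, -6.3, 4.2]
gripper_width: 0.106
grasp_force: 59.6
```

```bash
python3 - <<'E'
from h import *
o=get_obs();print(o["eef_pos"],o["tool_rot"],o["contact_force"],o["torque"])
c=read_camera("wrist"); cv2.imwrite("pics/w5.png",cv2.resize(c["img"],(800,600),interpolation=cv2.INTER_CUBIC))
E
```

```text
[ 0.59695497 -0.1033062   0.03560566] [1.60416661e-03 9.91506692e-01 1.30045584e-01 2.28798400e-04] [ 1.23910979 -6.3111455   4.2444762 ] [-1.01270026 -0.05092872  0.35993113]
```

View pics/w5.png

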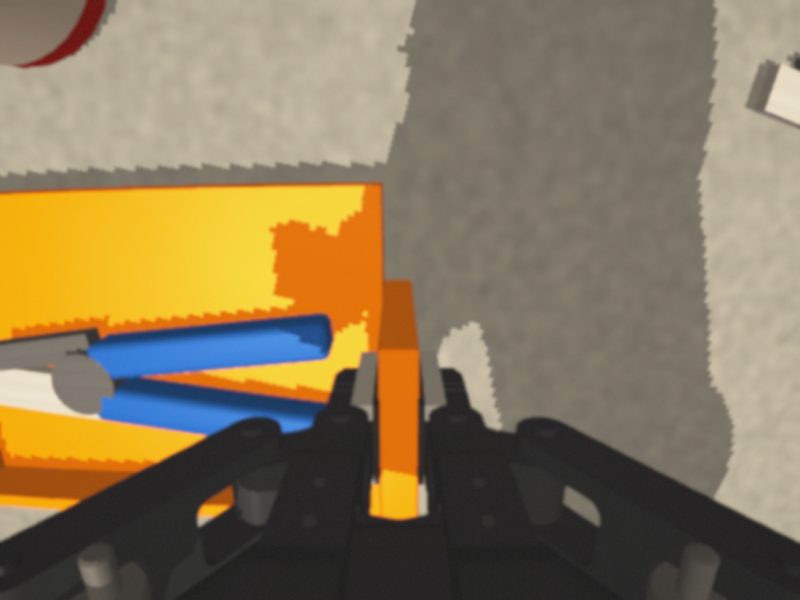

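The tray is held squarely by its plate. The far wall edge runs from (0,192) to (383,184), with the rear corner at (383,184). I'll check its lateral position and angle against the bay.

```bash
cat > b.py <<'E'
from h import *
B=np.array([521.7,180.3]);X=np.array([-.2588,.9659]);Y=np.array([-X[1],X[0]])
def bay(p): p=np.asarray(p)[:2]*1000-B; return np.round([p@X,p@Y],1)
E
python3 - <<'E'
from b import *
c=read_camera("wrist")
f=lambda p,z:bay(at(c,[(p[0]+.5)*.64-.5,(p[1]+.5)*.64-.5],z))
print("tcp",bay(get_obs()["eef_pos"]))
for p in [(0,192),(383,184),(0,505)]: print(p,f(p,.025))
c=read_camera("top")
for th,z in dict(bay_stop=.012,tray=0,tray_nose=.012,tray_grip=.055,pruner=.005).items():
    print(th,[(bay(at(c,d["centre"],z)),round(d["confidence"],2)) for d in place_of("top",th)[:2]])
hsv=cv2.cvtColor(c["img"],cv2.COLOR_BGR2HSV)
m=((hsv[...,0]>4)&(hsv[...,0]<20)&(hsv[...,1]>150)).astype(np.uint8); m[:,330:]=0;m[:140]=0;m[230:]=0;m[:,:215]=0
n,l,s,ce=cv2.connectedComponentsWithStats(m);k=1+s[1:,4].argmax();print(s[k])
r=cv2.minAreaRect(np.argwhere(l==k)[:,::-1].astype(np.float32));print([bay(at(c,p,.025)) for p in cv2.boxPoints(r)])
cv2.imwrite("pics/top5.png",cv2.resize(c["img"][140:260,130:290],(800,600),interpolation=cv2.INTER_CUBIC))
E
```

```text
tcp [-293.4    0.7]
(0, 192) [-168.2  -57.6]
(383, 184) [-290.6  -57.8]
(0, 505) [-138.2   62.3]
bay_stop [(array([69.6, -2. ]), 0.83)]
tray [(array([-203. ,    1.6]), 0.98)]
tray_nose [(array([-119.2,    2.9]), 0.8)]
tray_grip [(array([-427.5,  572.9]), 0.79), (array([-294.3,   11.2]), 0.76)]
pruner [(array([-197.4,   18.3]), 0.62), (array([-296.1,  -12.5]), 0.26)]
[ 215  154   51   45 1109]
[array([-117.3,  -55.1]), array([-287.1,  -56.1]), array([-285.8,   64.2]), array([-118.5,   64.7])]
```

View pics/top5.png

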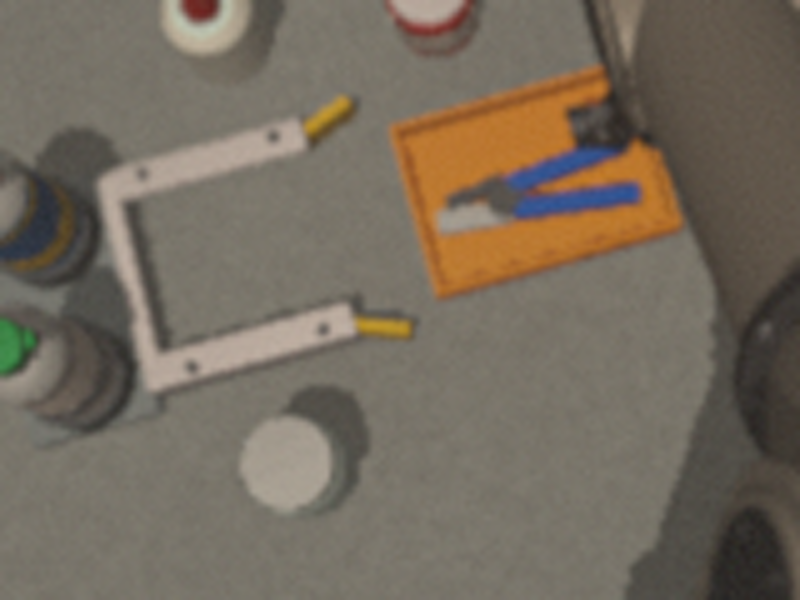

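The tray is parallel to the rails and about 2.5 mm off to +y in the bay frame, with its nose about 18 mm before the guides. I'll correct that and start sliding in.

>>> carry_out(
  rows="2.4 0.6 0 0;0 0 0 0;-2.1 7.7 0 0;-2.6 9.7 0 0;-2.6 9.7 0 0;-2.6 9.7 0 0;-2.6 9.7 0 0;-2.6 9.7 0 0;-2.6 9.7 0 0;0 0 0 0",
)

```text
t: 17.27
eef_pos: [0.5816, -0.0347, 0.0356]
tool_rot: [0.001, 0.991, 0.13, 0.0]
contact_force: [0.5, -1.2, 5.1]
gripper_width: 0.111
grasp_force: 59.7
```

```bash
python3 - <<'E'
from b import *
o=get_obs();print(bay(o["eef_pos"]),o["contact_force"],o["torque"],o["tool_rot"])
E
```

```text
[-223.2   -2.2] [ 0.47767041 -1.22046346  5.07803244] [-0.57000386 -0.03110841 -0.04900563] [5.25843021e-04 9.91460266e-01 1.30407815e-01 2.58809760e-04]
```

>>> carry_out(
  rows="-2.1 7.7 0 0;-2.6 9.7 0 0;-2.6 9.7 0 0;-2.6 9.7 0 0;-2.6 9.7 0 0;-2.6 9.7 0 0;-2.6 9.7 0 0;0 0 0 0",
)

```text
t: 18.27
eef_pos: [0.5639, 0.0314, 0.0356]
tool_rot: [0.0, 0.991, 0.131, 0.0]
contact_force: [-0.0, -1.9, 6.0]
gripper_width: 0.107
grasp_force: 59.9
```

```bash
python3 - <<'E'
from b import *
o=get_obs();print(bay(o["eef_pos"]),o["contact_force"],o["torque"])
E
```

```text
[-154.7   -2.3] [-0.04745897 -1.93969551  6.02667983] [-0.6609782  -0.07881029 -0.08870356]
```

>>> carry_out(
  rows="-2.6 9.7 0 0;-2.6 9.7 0 0;-2.1 7.7 0 0;-1.3 4.8 0 0;-0.8 2.9 0 0;0 0 0 0",
)

```text
t: 19.02
eef_pos: [0.5549, 0.0646, 0.0356]
tool_rot: [0.001, 0.992, 0.13, 0.0]
contact_force: [1.4, -6.2, 5.8]
gripper_width: 0.106
grasp_force: 59.9
```

>>> carry_out(
  rows="-0.8 2.9 0 0;-0.8 2.9 0 0;0 0 0 0",
)

```text
t: 19.4
eef_pos: [0.5534, 0.0703, 0.0356]
tool_rot: [0.001, 0.992, 0.13, 0.0]
contact_force: [0.9, -6.0, 5.9]
gripper_width: 0.113
grasp_force: 59.9
```

>>> carry_out(
  rows="-0.5 1.9 0 0;-0.5 1.9 0 0;0 0 0 0",
)

```text
t: 19.77
eef_pos: [0.5524, 0.0738, 0.0356]
tool_rot: [0.001, 0.992, 0.13, 0.0]
contact_force: [1.9, -7.2, 6.1]
gripper_width: 0.105
grasp_force: 59.9
```

>>> carry_out(
  rows="-0.5 1.9 0 0;-0.5 1.9 0 0;0 0 0 0",
)

```text
t: 20.15
eef_pos: [0.5517, 0.0762, 0.0356]
tool_rot: [0.002, 0.992, 0.129, 0.0]
contact_force: [2.1, -10.2, 6.0]
gripper_width: 0.105
grasp_force: 60.1
```

>>> carry_out(
  rows="-0.5 1.9 0 0;0 0 0 0;-0.5 1.9 0 0;0 0 0 0",
)

```text
t: 20.65
eef_pos: [0.5516, 0.0762, 0.0356]
tool_rot: [0.004, 0.992, 0.128, 0.0]
contact_force: [4.2, -18.8, 7.7]
gripper_width: 0.108
grasp_force: 60.1
```

The tray stalled against the stop as the force rose, so it is home. I'll relax, release and rise, then look.

>>> carry_out(
  rows="0.8 -2.9 0 0;0 0 0 0",
)

```text
t: 20.9
eef_pos: [0.5516, 0.0762, 0.0356]
tool_rot: [0.002, 0.992, 0.129, 0.0]
contact_force: [2.3, -12.4, 7.6]
gripper_width: 0.11
grasp_force: 60.3
```

>>> carry_out(
  rows="0 0 0 0;0 0 0 0;0 0 0 0;0 0 0 0;0 0 20 0;0 0 40 0;0 0 60 0;0 0 60 0;0 0 60 0;0 0 30 0",
  claw=85,
)

```text
t: 22.15
eef_pos: [0.5511, 0.082, 0.3108]
tool_rot: [-0.0, 0.991, 0.131, 0.003]
contact_force: [1.0, -0.3, -1.2]
gripper_width: 0.995
grasp_force: 0.0
```

>>> carry_out(
  rows="-40 -10 10 0;-40 0 0 0;0 0 0 0;0 0 0 0",
)

```text
t: 22.65
eef_pos: [0.4708, 0.0712, 0.3165]
tool_rot: [0.0, 0.991, 0.131, 0.001]
contact_force: [0.1, 0.5, -0.3]
gripper_width: 0.996
grasp_force: 0.0
```

```bash
python3 - <<'E'
from b import *
print(get_obs()["eef_pos"])
c=read_camera("wrist"); cv2.imwrite("pics/w6.png",cv2.resize(c["img"],(800,600),interpolation=cv2.INTER_CUBIC))
for n in ["wrist","top"]:
  if n=="top": c=read_camera("top")
  for th,z in dict(bay_stop=.012,tray=0,tray_nose=.012,tray_grip=.055,pruner=.005,oil_cap_top=.209,oil_can=0,wash_can=0).items():
    print(n,th,[(np.round(at(c,d["centre"],z)[:2],4),bay(at(c,d["centre"],z)),round(d["confidence"],2)) for d in place_of(n,th)[:2]])
E
```

```text
[0.47075449 0.07121499 0.31645142]
wrist bay_stop [(array([0.5071, 0.2459]), array([67.2, -2.9]), 0.56)]
wrist tray [(array([ 0.2087, -0.3801]), array([-460.3,  447.4]), 0.77), (array([0.5257, 0.1638]), array([-16.9,   0.4]), 0.67)]
wrist tray_nose [(array([0.5035, 0.2446]), array([66.8,  1. ]), 0.84)]
wrist tray_grip [(array([0.5486, 0.0745]), array([-109.1,    1.4]), 0.73)]
wrist pruner [(array([0.5143, 0.1609]), array([-16.8,  12.2]), 0.8)]
wrist oil_cap_top []
wrist oil_can [(array([0.541 , 0.3145]), array([124.6, -53.4]), 0.93)]
wrist wash_can [(array([0.4396, 0.2858]), array([123.2,  52. ]), 0.82), (array([0.5505, 0.0746]), array([-109.5,   -0.5]), 0.69)]
top bay_stop [(array([0.5005, 0.2469]), array([69.8,  3.2]), 0.84)]
top tray [(array([ 0.2121, -0.3696]), array([-451.1,  441.3]), 0.77), (array([0.5862, 0.3754]), array([ 171.7, -112.8]), 0.73)]
top tray_nose [(array([0.7243, 0.2649]), array([  29.3, -217.6]), 0.74), (array([ 0.3213, -0.3738]), array([-483.4,  337. ]), 0.58)]
top tray_grip [(array([ 0.0756, -0.3798]), array([-425.6,  575.9]), 0.92)]
top pruner [(array([0.5797, 0.3792]), array([ 177.1, -107.5]), 0.58)]
top oil_cap_top [(array([0.5375, 0.3068]), array([118.1, -48. ]), 0.67), (array([ 0.6599, -0.2512]), array([-452.5,  -21.8]), 0.6)]
top oil_can [(array([0.5501, 0.3024]), array([110.6, -59.1]), 0.84)]
top wash_can [(array([0.4361, 0.2936]), array([131.6,  53.4]), 0.59), (array([0.5873, 0.373 ]), array([ 169.1, -113.2]), 0.53)]
```

View pics/w6.png

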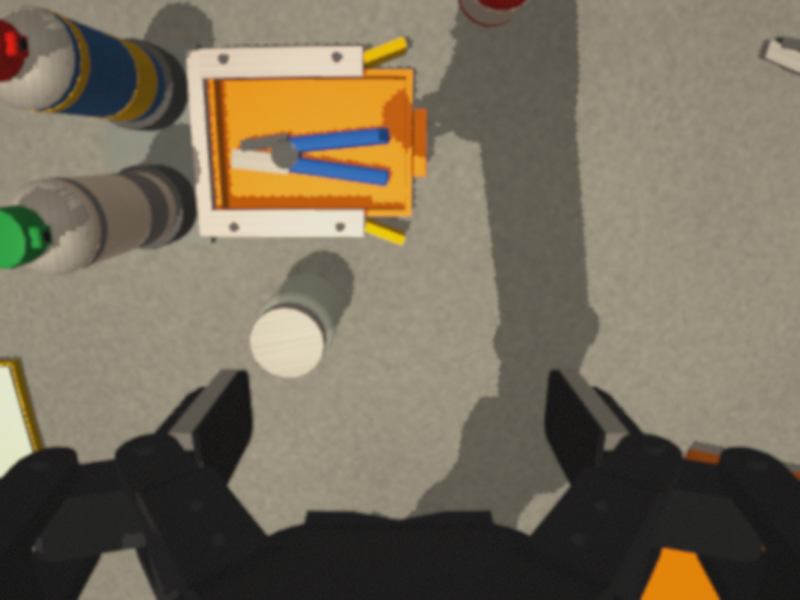

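The tray is home: its nose is at the stop (column 210), the walls are under both lips, and the secateurs lie in it. Next is the red cap at world (0.5385, 0.309), with the fingers shut.

>>> carry_out(
  rows="10 35 0 0;10 35 0 0;10 35 0 0;10 35 0 0;10 35 0 0;10 35 0 0;8 27 0 0;0 0 0 0;0 0 0 0;0 0 0 0",
  claw=0,
)

```text
t: 24.8
eef_pos: [0.5386, 0.3068, 0.3155]
tool_rot: [0.0, 0.992, 0.13, 0.0]
contact_force: [0.6, 0.2, 0.1]
gripper_width: -0.001
grasp_force: 0.0
```

```bash
python3 - <<'E'
from b import *
o=get_obs();print(o["eef_pos"],o["gripper_width"])
c=read_camera("wrist")
print([(at(c,d["centre"],.209)[:2],d["confidence"]) for d in place_of("wrist","oil_cap_top")])
hsv=cv2.cvtColor(c["img"],cv2.COLOR_BGR2HSV)
m=(((hsv[...,0]<6)|(hsv[...,0]>174))&(hsv[...,1]>150)&(hsv[...,2]>90)).astype(np.uint8)
n,l,s,ce=cv2.connectedComponentsWithStats(m)
for k in range(1,n):
    if s[k,4]>150: print(s[k],ce[k],at(c,ce[k],.209)[:2])
cv2.imwrite("pics/w7.png",c["img"])
E
```

```text
[0.5385653  0.30676799 0.31545497] -0.0006560512908942856
[(array([0.54374888, 0.31195574]), 0.91)]
[376  58  36  23 568] [391.40492958  68.09683099] [0.65364493 0.22949841]
[459  73  26  45 499] [468.14428858  94.8997996 ] [0.65321217 0.16254599]
[ 228  160   47   43 1437] [249.26235212 181.4098817 ] [0.54125818 0.31009663]
```

View pics/w7.png

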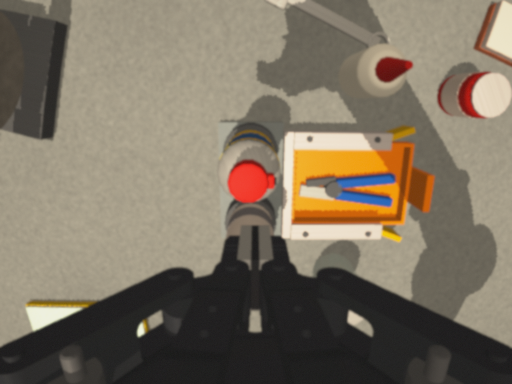

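The red cap is at (247,182), about 4 mm from under the tool. The green cap is hidden behind the gripper, 100 mm away. I'll centre and descend.

>>> carry_out(
  rows="2 4 -20 0;0 0 -30 0;0 0 -30 0;0 0 -16 0;0 0 -4 0;0 0 0 0;0 0 0 0",
)

```text
t: 25.78
eef_pos: [0.5409, 0.3126, 0.2166]
tool_rot: [-0.0, 0.991, 0.131, 0.001]
contact_force: [0.6, 0.4, 0.1]
gripper_width: -0.0
grasp_force: 0.0
```

>>> carry_out(
  rows="0 0 -3 0;0 0 -3 0;0 0 -2 0;0 0 0 0;0 0 0 0",
)

```text
t: 26.4
eef_pos: [0.5404, 0.3122, 0.2077]
tool_rot: [-0.0, 0.991, 0.131, 0.0]
contact_force: [-0.3, -0.7, 3.6]
gripper_width: 0.001
grasp_force: 2.0
```

Contact at 3.6 N, as expected for the cap. I'll press on.

>>> carry_out(
  rows="0 0 -2 0;0 0 -2 0;0 0 -2 0;0 0 -1 0;0 0 0 0;0 0 0 0;0 0 0 0;0 0 0 0",
)

```text
t: 27.4
eef_pos: [0.5405, 0.3123, 0.203]
tool_rot: [0.0, 0.991, 0.131, 0.001]
contact_force: [-4.9, -5.6, 19.0]
gripper_width: 0.002
grasp_force: 10.0
```

The cap bottomed out: z is 0.203 and the force is above 8 N, held for 0.5 s. Now I lift and retreat.

>>> carry_out(
  rows="0 0 2 0;0 0 5 0;0 0 10 0;0 0 30 0;0 0 40 0;-20 -40 30 0;-20 -40 0 0;-10 -40 0 0;-10 -40 0 0;0 0 0 0",
)

```text
t: 28.65
eef_pos: [0.4801, 0.1486, 0.3172]
tool_rot: [0.001, 0.992, 0.128, -0.0]
contact_force: [-0.1, 0.8, -0.7]
gripper_width: -0.002
grasp_force: 0.0
```

```bash
python3 - <<'E'
from b import *
o=get_obs();print(o["eef_pos"],o["contact_force"],o["t"])
c=read_camera("wrist"); cv2.imwrite("pics/w8.png",cv2.resize(c["img"],(800,600)))
for n in ["wrist","top"]:
  if n=="top": c=read_camera("top")
  for th,z in dict(tray=0,tray_nose=.012,tray_grip=.055,tin=0,pruner=.005).items():
    print(n,th,[(np.round(at(c,d["centre"],z)[:2],3),bay(at(c,d["centre"],z)),round(d["confidence"],2)) for d in place_of(n,th)[:2]])
E
```

```text
[0.48006004 0.14857287 0.31720627] [-0.09673691  0.80274042 -0.70958219] 28.65
wrist tray [(array([0.525, 0.162]), array([-19. ,   1.3]), 0.72)]
wrist tray_nose [(array([0.503, 0.246]), array([68.4,  1. ]), 0.78)]
wrist tray_grip [(array([0.548, 0.076]), array([-107.2,    1.5]), 0.81)]
wrist tin [(array([0.69 , 0.054]), array([-165.6, -130.2]), 0.76)]
wrist pruner [(array([0.515, 0.164]), array([-13.8,  11. ]), 0.68)]
top tray [(array([ 0.213, -0.376]), array([-457. ,  442.4]), 0.73), (array([0.517, 0.162]), array([-16. ,   9.3]), 0.68)]
top tray_nose [(array([ 0.329, -0.379]), array([-489.8,  331. ]), 0.92)]
top tray_grip [(array([0.544, 0.073]), array([-109.6,    6.2]), 0.8), (array([ 0.078, -0.375]), array([-421.5,  572.7]), 0.57)]
top tin [(array([0.68 , 0.055]), array([-162.1, -120.9]), 0.74)]
top pruner [(array([0.502, 0.158]), array([-16.3,  24.7]), 0.57)]
```

View pics/w8.png

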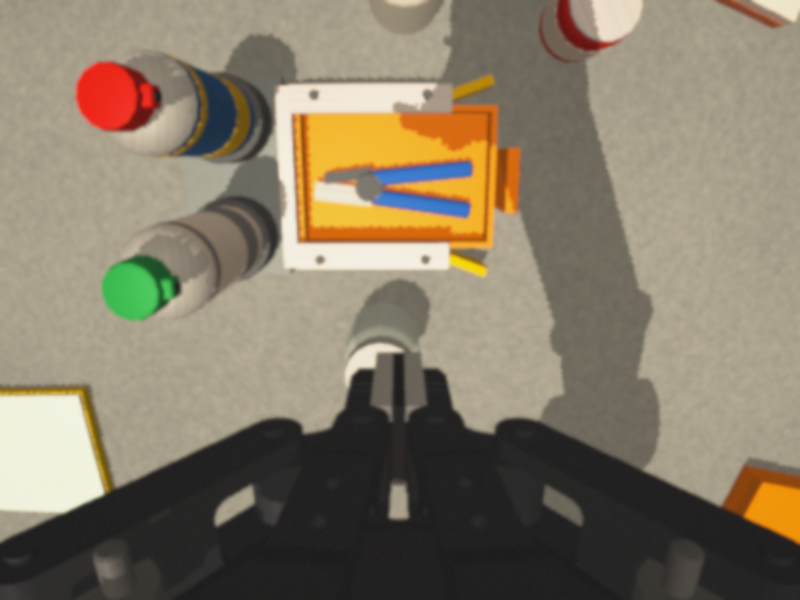

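The tray is home at (390,178) with the secateurs in it, the red cap is back up at (115,97), and the tin stands at (590,25). I'm handing in.

```bash
python3 -c "
from station import *
print(hand_in())"
```

```text
the job is handed in; nothing more can be done
None
```

I handed the job in with the red tin standing on the bench clear of the tray, the tray home against the end stop with the secateurs in it, and the red cap pressed right down and back up; `hand_in()` gave no verdict.

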